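# Reach a piping nozzle out from under the cooling rack

### The arm

A 7-joint arm with a two-finger parallel gripper is mounted at the origin on the work surface. World frame = base frame: x ahead of the robot, y to its left, z up, the work surface at z = 0. Lengths are in m, angles in rad, forces in N, time in s.
With the tool pointing down it reaches from about 0.425 to 0.875 m from the base axis. Payload 4.7 kg.
Tool frame: the origin (TCP) lies at the very end of the fingers, on their centre line; the grasp point (between the pads) lies 19 mm behind it; z points along the fingers, y is the line along which they close (so a half turn about z gives the same grasp; the last joint's range is limited). The gripper opens to 87 mm and grips with 3 to 60 N. Pads are 19 mm wide; open, the fingers measure 117 mm over their backs; the gripper's body (75 mm by 190 mm) begins 51 mm behind the grasp point.
Start: joints at [1.163, 0.321, -0.07, 1.45, 0.023, 1.371, -0.057], TCP at [0.266, -0.593, 0.198] pointing down, gripper open.
Joint ranges: [-2.86, 2.86], [-0.3, 2.09], [-1.38, 1.24], [0.06, 2.45], [-1.56, 4.7], [0.09, 2.05], [-2.69, 2.69]. Speed limits (rad/s): [2.57, 2.57, 3.14, 3.14, 3.14, 3.14, 3.14].

### API

Orientations are given as a rotation vector (axis times angle).
In Python, from bench import ctrl, get_image, job gives the robot as it stands.
- The arm moves only by the shell command python3 -m crank 'ROWS' [FORCE]. ROWS is JSON, a list that holds one entry, the list of rows, each a list of 5 numbers: the shift along the tool's x, y, z in mm, then the turn about the tool's z in rad, then the closure, from -1 (fully open) to 1 (shut), so that 0 is half open. A call has 1 to 10 rows; each row shifts and turns the commanded pose from where the row before left it, along the tool's axes as they then stand; what a row does not reach is not made up. A row lasts 1/12 s, in which the tool goes at most 41.7 mm and 7.16 degrees, less where a joint would pass 70% of its speed; a pose out of reach is approached as far as the arm can. A call with a gripper value outside its range is refused whole. The fingers move at their own pace and stop on an object; FORCE is the grip in N (left out, the last holds). Time passes only in rows, so rows that do not move let the fingers close. It gives the time, the measured TCP pose, the force, the opening and the grip force at its end, in the units of the state.
- ctrl.get_state(): the state, without advancing time (a new reading comes with each control period).
- get_image(name): name is "side" or "top" or "wrist"; returns a dict with "pixels" (384x512x3 uint8, red, green, blue), "fx", "fy", "cx", "cy" (pixels), "T" (4x4, takes a point from camera to world coordinates); the wrist camera has in their place "T_tool_cam" (4x4, takes a point from camera to tool coordinates, whose origin is the TCP and whose axes are the flange's). Camera axes: x right, y down, z forward; pixel columns grow to the right and rows downward; lengths in m; the calibration is good to about 2 mm. A picture is of the moment at which its call begins: read the wrist's pose just before it. There is no depth.
- job.close_job(): hands the job in; it is judged then, once.
The state is a dict: "time": time; "joint_positions": joint angles; "qd": joint speeds; "joint_torque": joint torques, N m; "position": TCP position; "tool_rot": TCP orientation; "ft_force": force on the tool from outside, world axes, zero at the start; "torque": the same for the moment, N m; "grip_width": opening from 0.0 (shut) to 1.0 (fully open); "grip_force": force on a finger pad.
Only numpy, scipy, OpenCV 4.12 (cv2) and the standard library are available. Lean on these libraries where they do the work, as an engineer would, in place of code of your own. Each camera call takes 0.05 s, during which the arm holds its last target. There are 200 camera calls.

### The job

The cone-shaped piping nozzle has ended up beneath the low wire cooling rack. Take the reacher by its grip, squeeze its trigger so that its jaws close on the nozzle under the rack, draw the nozzle out and set it standing on the sheet of baking paper, then let go of the reacher, leaving it lying flat on the table. Use the reacher, do not touch the nozzle with the gripper, and leave the ring cutter and the round shaker under the rack where they are.

Things in the scene. Friction and masses are not known exactly. Their poses are not given: they have to be found in the camera images.
- reacher_grip (a point): Middle of the grip of the reacher (385 mm pick-up tool lying on the table, 0.35 kg), 27 mm up. x to the jaws, y to the trigger side, z up. Palm bar at y -30 to -12 mm, x +-60; parallel black trigger bar at y 18 to 30, x +-50; tops 46 mm up; 60 mm over both. Grasp across both bars from above (fingers along y, balances at x = 0): closed to 56 mm they carry it, jaws still open; closing more squeezes.
- reacher_jaws (a point): Point midway between the reacher's jaw pads, 275 mm ahead of the grip's middle, 13 mm above the tool's underside; axes as the grip's. Pads 18 mm high, from 20 mm behind this point to 22 mm ahead; open, 61 mm apart at the rear, 71 at the tips, 92 over the outsides. They close along y, symmetrically. From grip to jaws the tool is at most 40 mm high, beyond x = 86 mm of the grip at most 26.
- trigger (a joint): Trigger travel in m, towards the palm bar: 0 released (jaws open), 0.020 end stop (jaws shut). Spring 8 to 13 N; it springs open when let go. At 4 mm the pads are 52 mm apart; on the nozzle it stops at 8 to 13 mm; a grip of 25 to 60 N then holds the nozzle firmly. Closed on by two fingers alike, the tool shifts in the hand along its +y by half the squeeze.
- nozzle_center (a point): Centre, half-way up, of the bare-metal piping nozzle: 45 mm high cone, straight collar at its foot (30 mm diameter, 20 high), 12 mm tip on top; stands upright (z up), loose, about 50 g. One of three bare-metal things in a row under the rack, some 95 mm apart, in any order, about 100 mm in from the front edge.
- rack: Wire cooling rack, 400 mm (x) by 260 mm (y), fixed; origin on the table under its centre. Wires 74 to 82 mm above the table on four 12 mm legs at the corners; meringues on its far part. Its +y points in under it from the front edge (y = -130 mm), where the reacher goes in.
- sheet: White sheet of baking paper, 140 mm (x) by 170 mm (y), flat on the table (1 mm, no obstacle); origin at its centre.
- cutter: Bare-metal ring cutter, open ring of 38 mm diameter and 24 mm height, under the rack, loose; origin at the centre of its foot.
- shaker: Bare-metal shaker, round with a domed top, 34 mm diameter and 47 mm high, under the rack, loose; origin at the centre of its foot.
There are look-alikes about, which are no part of the job. What is shaped like the part that bears nozzle_center but blue or orange is not meant.

How it is judged:
By the outcome, as a careful person would: the job done as asked, in the order asked, and still so for the second after the job is handed in, with the robot touching nothing.
It also fails if it takes over 45 s, if anything falls off the work surface, if the arm or the gripper's body presses on something with over 40 N, if the wrist force passes 120 N, or if a joint passes its speed limit or range.

## Working session

There is one attempt and no reset: what is moved stays moved. The work goes in short steps, Python scripts to look and compute and a shell command to move; the robot and the scene stay as the last step left them, time stands still between calls to the robot, and variables do not carry over. Pictures are saved under pics/ and viewed, at most 10 in all, crops included, and the job is handed in when it is done.

```bash
ls; mkdir -p pics; cat > h.py <<'E'
import numpy as np, cv2
from scipy.spatial.transform import Rotation as R
from bench import ctrl, get_image, job
def cam(name):
    s=ctrl.get_state(); im=get_image(name); im=dict(im)
    if 'T' not in im:
        T=np.eye(4); T[:3,:3]=R.from_rotvec(s['tool_rot']).as_matrix(); T[:3,3]=s['position']
        im['T']=T@np.array(im['T_tool_cam'])
    im['T']=np.array(im['T']); return im
def ray(im,u,v):
    d=im['T'][:3,:3]@np.array([(u-im['cx'])/im['fx'],(v-im['cy'])/im['fy'],1]); return im['T'][:3,3],d
def plane(im,u,v,z):
    o,d=ray(im,u,v); return o+d*(z-o[2])/d[2]
def proj(im,p):
    q=im['T'][:3,:3].T@(np.array(p)-im['T'][:3,3]); return np.array([im['fx']*q[0]/q[2]+im['cx'],im['fy']*q[1]/q[2]+im['cy']])
def save(im,name,box=None,sc=1):
    a=im['pixels'][:,:,::-1]
    if box: a=a[box[1]:box[3],box[0]:box[2]]
    cv2.imwrite('pics/'+name,cv2.resize(a,None,fx=sc,fy=sc,interpolation=cv2.INTER_CUBIC))
E
python3 - <<'E'
from h import *
t=cam('top');s=cam('side')
np.save('top.npy',t,allow_pickle=True);np.save('side.npy',s,allow_pickle=True)
a=t;save(t,'top.png',None,1.5);save(s,'side.png',None,1.5)
for c in (t,s): print(c['fx'],c['cx'],c['T'].round(3).tolist())
print(ctrl.get_state())
E
```

```text
pics
414.7519329385778 253.24709895553028 [[-0.021, -0.996, 0.092, 0.415], [-1.0, 0.022, 0.016, 0.037], [-0.018, -0.091, -0.996, 1.205], [0.0, 0.0, 0.0, 1.0]]
364.65081410181597 254.294802177404 [[-0.864, -0.277, 0.42, 0.096], [-0.503, 0.51, -0.698, 0.784], [-0.021, -0.814, -0.58, 0.65], [0.0, 0.0, 0.0, 1.0]]
{'time': 0.1, 'joint_positions': array([ 1.16310424,  0.32175587, -0.07008381,  1.45151439,  0.02262135,
        1.37079135, -0.05689179]), 'qd': array([ 4.25906240e-04, -3.33123141e-03,  1.39847368e-03, -1.34501074e-03,
        2.45932797e-04, -8.87660585e-04,  1.84811230e-05]), 'joint_torque': array([-3.89737488e-04, -4.92571807e+01, -4.06008437e-01, -3.13398314e+01,
       -6.41197152e-02,  3.94538802e-02,  3.96765040e-05]), 'position': array([ 0.26584287, -0.59258593,  0.19748576]), 'tool_rot': array([-3.07039189e+00, -6.57369559e-01,  7.23476847e-04]), 'ft_force': array([ 0.21494018,  0.3111791 , -0.1795792 ]), 'torque': array([-0.00617738,  0.02480788,  0.03902829]), 'grip_force': 0.0, 'grip_width': 0.9985815650949884}
```

View pics/top.png

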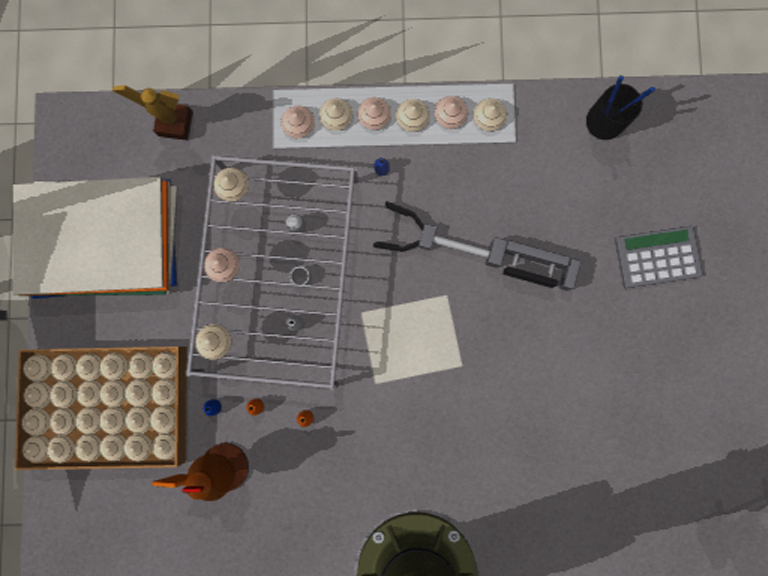

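View pics/side.png

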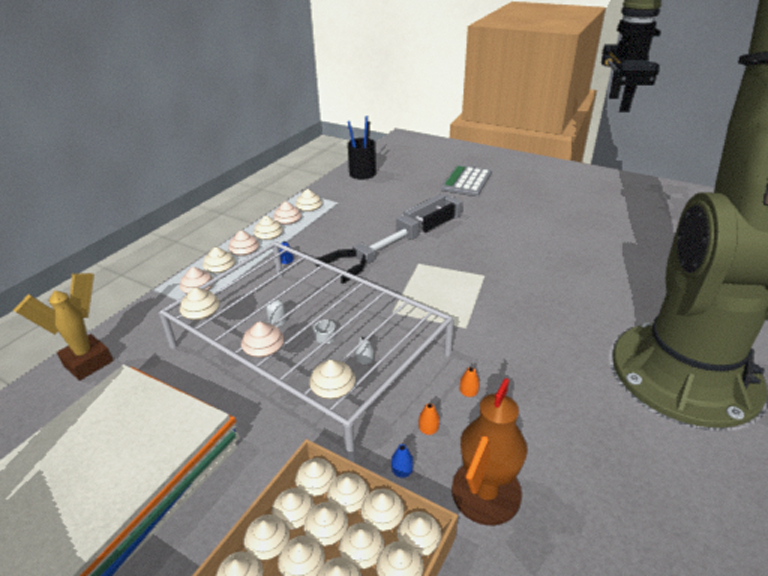

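Top (1.5x): the three bare-metal candidates are a domed disc at (294,222), an open ring at (300,275) and a small cone with a dark tip hole at (291,323). The cone fits the nozzle. The blue and orange cones are look-alikes. I'll confirm with an enlarged crop, and measure at the same time.

```bash
python3 - <<'E'
from h import *
t=np.load('top.npy',allow_pickle=True).item();s=np.load('side.npy',allow_pickle=True).item()
A=cv2.resize(t['pixels'][130:235,170:250,::-1],(400,525),interpolation=cv2.INTER_CUBIC)
B=cv2.resize(s['pixels'][190:250,160:260,::-1],(400,240),interpolation=cv2.INTER_CUBIC)
C=cv2.resize(t['pixels'][130:200,240:400,::-1],(400,175),interpolation=cv2.INTER_CUBIC)
D=np.zeros((525,400,3),np.uint8);D[:240]=B;D[300:475]=C
cv2.imwrite('pics/crop.png',np.hstack([A,D]))
g=cv2.cvtColor(t['pixels'],cv2.COLOR_RGB2GRAY)
hsv=cv2.cvtColor(t['pixels'],cv2.COLOR_RGB2HSV)
m=np.zeros_like(g);m[125:200,245:395]=(g[125:200,245:395]<45)*255
n,l,st,ce=cv2.connectedComponentsWithStats(m)
for i in range(1,n):
    if st[i,4]>15:
        pts=np.argwhere(l==i)[:,::-1].astype(np.float32); print('dark',st[i],ce[i].round(1),cv2.boxPoints(cv2.minAreaRect(pts)).round(1).tolist())
w=((hsv[:,:,2]>170)&(hsv[:,:,1]<60)).astype(np.uint8)*255; w[:190]=0;w[:,:235]=0;w[270:]=0
c=max(cv2.findContours(w,cv2.RETR_EXTERNAL,cv2.CHAIN_APPROX_NONE)[0],key=cv2.contourArea)
b=cv2.boxPoints(cv2.minAreaRect(c)); print('sheet',[plane(t,*p,0.001).round(4).tolist() for p in b],plane(t,*b.mean(0),.001))
# rack corners (outer, viewed px/1.5)
for p in [(213,157),(354,170),(333,386),(189,375)]: print('rack',plane(t,p[0]/1.5,p[1]/1.5,.078).round(4))
for k,tp,sp,z in [('noz',(291,323),(366,342),.045),('ring',(300,275),(325,325),.024),('shk',(294,222),(277,305),.047)]:
    print(k,plane(t,tp[0]/1.5,tp[1]/1.5,z).round(4),plane(s,sp[0]/1.5,sp[1]/1.5,z).round(4))
E
```

```text
dark [257 135  25  18 100] [268.9 141.2] [[255.89999389648438, 136.6999969482422], [259.0, 131.6999969482422], [284.1000061035156, 146.89999389648438], [281.0, 152.0]]
dark [249 161  30   7 101] [263.  163.9] [[249.0, 161.0], [278.0, 161.0], [278.0, 167.0], [249.0, 167.0]]
dark [336 178  36  14 215] [353.4 184.3] [[335.1000061035156, 182.39999389648438], [336.70001220703125, 176.60000610351562], [371.70001220703125, 186.3000030517578], [370.1000061035156, 192.10000610351562]]
sheet [[0.4897, 0.0938, 0.001], [0.5208, -0.0731, 0.001], [0.3846, -0.0971, 0.001], [0.3539, 0.068, 0.001]] [ 0.43688467 -0.00217181  0.001     ]
rack [0.7811 0.3606 0.078 ]
rack [0.7495 0.0979 0.078 ]
rack [0.3536 0.1423 0.078 ]
rack [0.3784 0.4025 0.078 ]
noz [0.47   0.2224 0.045 ] [0.4612 0.2305 0.045 ]
ring [0.5625 0.2077 0.024 ] [0.5599 0.2087 0.024 ]
shk [0.661  0.2149 0.047 ] [0.6491 0.2263 0.047 ]
```

View pics/crop.png

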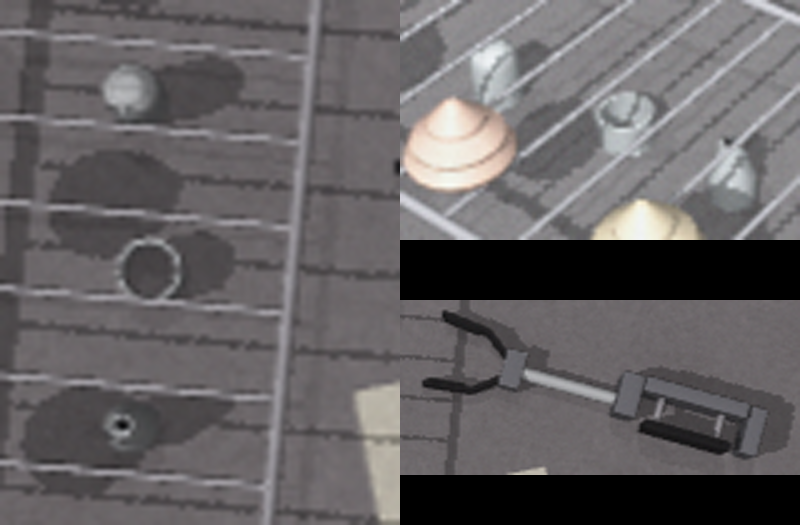

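The crop confirms it: the nozzle is the cone with the tip hole, top crop (121,425) and side crop (728,142). The ring at top crop (150,268) and the domed shaker at (130,92) are the other two. Next I'll compute the poses.

```bash
python3 - <<'E'
from h import *
t=np.load('top.npy',allow_pickle=True).item();s=np.load('side.npy',allow_pickle=True).item()
def tri(a,b):
    o1,d1=ray(t,*a);o2,d2=ray(s,*b);A=np.stack([d1,-d2],1);k=np.linalg.lstsq(A,o2-o1,rcond=None)[0]
    return (o1+d1*k[0]).round(4),(o2+d2*k[1]).round(4)
print('noz tip',tri((194.2,215),(242,225.5)))
g=cv2.cvtColor(t['pixels'],cv2.COLOR_RGB2GRAY)
l=cv2.connectedComponents(((g<45)*255).astype(np.uint8))[1]
def blob(x,y):
    p=np.argwhere(l==l[y,x])[:,::-1].astype(float);return p
tr=blob(353,184); b1=blob(269,141) ; b2=blob(263,164)
T=plane(t,*tr.mean(0),.046)
tips=[plane(t,*b[np.argsort(b[:,0])[:10]].mean(0),.022) for b in (b1,b2)]
M=sum(tips)/2
print('T',T,'tips',tips,np.linalg.norm(tips[0]-tips[1]))
v=(M-T)[:2];print('dist',np.linalg.norm(v))
ang=np.arctan2(v[1],v[0])+np.arctan2(24,297)
X=np.array([np.cos(ang),np.sin(ang)]);Y=np.array([-X[1],X[0]])
print('ang',ang,X,Y,'G',T[:2]-.024*Y, M[:2]-.297*X)
st=ctrl.get_state();Rm=R.from_rotvec(st['tool_rot']).as_matrix();print(Rm.round(3),st['position'])
E
```

```text
noz tip (array([0.471 , 0.2222, 0.0422]), array([0.4719, 0.2227, 0.0423]))
T [ 0.54717977 -0.22606085  0.046     ] tips [array([0.69633213, 0.03762007, 0.022     ]), array([0.61880054, 0.06064639, 0.022     ])] 0.08087867043376198
dist 0.29650796715743044
ang 1.269955446291967 [0.29632343 0.95508765] [-0.95508765  0.29632343] G [ 0.57010187 -0.23317261] [ 0.56955827 -0.23452781]
[[ 0.912  0.409 -0.001]
 [ 0.409 -0.912  0.001]
 [-0.    -0.002 -1.   ]] [ 0.26584287 -0.59258593  0.19748576]
```

```bash
python3 -m crank '[[[0,0,0,-0.12,-1],[0,0,0,-0.12,-1],[0,0,0,-0.12,-1],[0,0,0,-0.12,-1],[0,0,0,-0.12,-1],[0,0,0,-0.12,-1],[0,0,0,-0.12,-1],[0,0,0,-0.01,-1]]]' 20
python3 -m crank '[[[27,11.5,0,0,-1],[27,11.5,0,0,-1],[27,11.5,0,0,-1],[27,11.5,0,0,-1],[27,11.5,0,0,-1],[27,11.5,0,0,-1],[27,11.5,0,0,-1],[27,11.5,0,0,-1]]]'
python3 -m crank '[[[27,11.5,0,0,-1],[27,11.5,0,0,-1],[27,11.5,0,0,-1],[27,11.5,0,0,-1],[27,11.5,0,0,-1],[27,11.5,0,0,-1],[27,11.5,0,0,-1],[0,0,0,0,-1]]]'
python3 - <<'E'
from h import *
w=cam('wrist');save(w,'w1.png',None,1.2);np.save('w1.npy',w,allow_pickle=True)
s=ctrl.get_state();print(s['position'],R.from_rotvec(s['tool_rot']).as_matrix().round(3),s['ft_force'])
X=np.array([.2963,.9551]);Y=np.array([-.9551,.2963]);G=np.array([.570,-.2338])
for n,a,b,z in [('G',0,0,.046),('tr',0,.024,.046),('trF',.05,.018,.046),('trB',-.05,.018,.046),('pF',.06,-.012,.046),('pB',-.06,-.012,.046),('pBo',-.06,-.03,.046)]:
    print(n,proj(w,[*(G+a*X+b*Y),z]).round(1)*1.2)
E
```

```text
time: 0.77
position: [0.2659, -0.5928, 0.1978]
tool_rot: [-2.524, -1.869, -0.0]
ft_force: [0.5, 0.0, 0.4]
grip_width: 1.0
grip_force: 0.0
time: 1.43
position: [0.4183, -0.4124, 0.1983]
tool_rot: [-2.53, -1.861, 0.0]
ft_force: [0.1, 0.0, -0.5]
grip_width: 0.998
grip_force: 0.0
time: 2.1
position: [0.5544, -0.2488, 0.1983]
tool_rot: [-2.52, -1.873, -0.007]
ft_force: [0.2, 1.4, 0.2]
grip_width: 1.001
grip_force: 0.0
[ 0.55241339 -0.25221965  0.19817964] [[ 0.29   0.957  0.001]
 [ 0.957 -0.29   0.002]
 [ 0.002 -0.    -1.   ]] [ 0.3579565  -0.12330703  0.1163305 ]
G [318.6  183.72]
tr [293.4  183.48]
trF [299.88 129.12]
trB [299.52 233.4 ]
pF [333.12 118.08]
pB [329.52 243.12]
pBo [347.52 243.24]
```

View pics/w1.png

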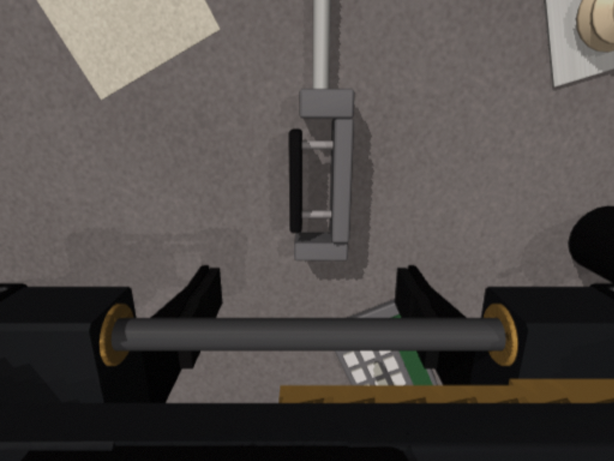

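The wrist view shows the trigger bar centred at (295,181) and the palm bar at columns 333–352, about 2 mm from my prediction. I'll correct for that, descend and close to 56 mm.

```bash
python3 -m crank '[[[13,7,10,0,-1],[12.5,6.5,30,0,-1],[0,0,35,0,-1],[0,0,35,0,-1],[0,0,30,0,-1],[0,0,20,0,-1],[0,0,15,0,-1],[0,0,10,0,-1],[0,0,4,0,-1],[0,0,0,0,-1]]]' 20
python3 -m crank '[[[0,0,0,0,-0.29],[0,0,0,0,-0.29],[0,0,0,0,-0.29],[0,0,0,0,-0.29],[0,0,0,0,-0.29],[0,0,0,0,-0.29],[0,0,0,0,-0.29],[0,0,0,0,-0.29]]]' 20
python3 - <<'E'
from h import *
w=cam('wrist');save(w,'w2.png');s=ctrl.get_state();print(s['grip_width']*87,s['grip_force'],s['position'],s['ft_force'])
E
```

```text
time: 2.98
position: [0.5698, -0.237, 0.0087]
tool_rot: [-2.528, -1.863, 0.002]
ft_force: [0.3, 0.1, 1.1]
grip_width: 1.001
grip_force: 0.0
time: 3.65
position: [0.5719, -0.2369, 0.0101]
tool_rot: [2.526, 1.865, 0.002]
ft_force: [2.5, -0.7, 1.7]
grip_width: 0.655
grip_force: 10.0
56.44264552517291 10.191515386104584 [ 0.57189339 -0.23688374  0.01009491] [ 2.29991025 -0.94206826  1.48871901]
```

```bash
python3 -m crank '[[[0,0,-10,0,-0.29],[0,0,-10,0,-0.29],[0,0,0,-0.06,-0.29],[0,0,0,-0.06,-0.29],[0,0,0,-0.06,-0.29],[0,0,0,-0.06,-0.29],[2,-15,0,0,-0.29],[2,-20,0,0,-0.29],[2,-20,0,0,-0.29],[2,-20,0,0,-0.29]]]' 
python3 -m crank '[[[2,-20,0,0,-0.29],[2,-18,0,0,-0.29],[0,-8,0,0,-0.29],[0,0,0,0,-0.29],[0,0,0,0,-0.29]]]'
python3 - <<'E'
from h import *
t=cam('top');np.save('top2.npy',t,allow_pickle=True);save(t,'t2.png',(120,90,400,270),2.8)
s=ctrl.get_state();print(s['position'],R.from_rotvec(s['tool_rot']).as_matrix().round(3).tolist(),s['ft_force'],s['grip_width']*87,s['grip_force'])
E
```

```text
time: 4.53
position: [0.4946, -0.2235, 0.0295]
tool_rot: [-2.285, -2.154, 0.001]
ft_force: [-0.7, -0.1, -3.5]
grip_width: 0.644
grip_force: 8.8
time: 4.95
position: [0.4512, -0.2177, 0.03]
tool_rot: [2.285, 2.153, 0.0]
ft_force: [0.7, 0.6, -2.5]
grip_width: 0.651
grip_force: 8.9
[ 0.45190685 -0.21765695  0.03010349] [[0.059, 0.998, 0.002], [0.998, -0.059, -0.001], [-0.001, 0.002, -1.0]] [-0.15543788  0.31353927 -3.61084791] 56.583413893698605 8.875768035650253
```

View pics/t2.png

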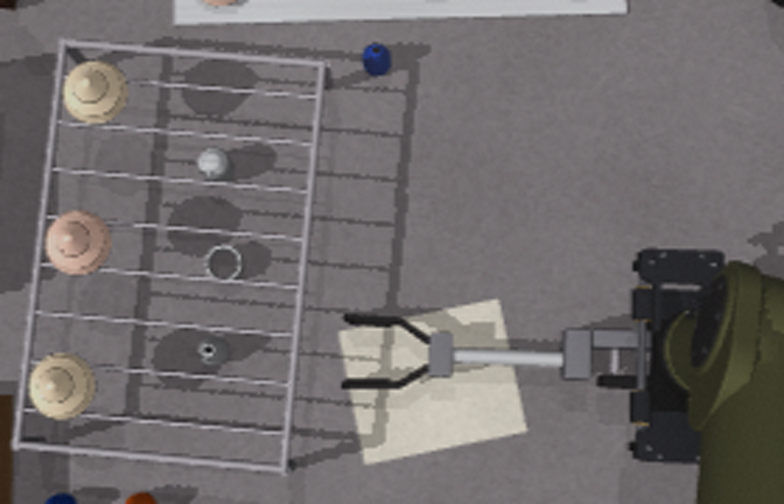

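```bash
python3 - <<'E'
from h import *
t=np.load('top2.npy',allow_pickle=True).item()
g=cv2.cvtColor(t['pixels'],cv2.COLOR_RGB2GRAY)
m=((g<60)*255).astype(np.uint8);m[:195]=0;m[235:]=0;m[:,:238]=0;m[:,275:]=0
n,l,st,ce=cv2.connectedComponentsWithStats(m);tips=[]
for i in range(1,n):
    if st[i,4]>30:
        p=np.argwhere(l==i)[:,::-1].astype(float);q=p[p[:,0]<p[:,0].min()+12]
        w=[plane(t,*c,.042) for c in q]; 
        x0=p[:,0].min();a=plane(t,x0-.5,q[q[:,0]<x0+4][:,1].mean(),.042);print(st[i],a);tips.append(a)
M=sum(tips)/2; s=ctrl.get_state()
d=np.array([.059,.998]);e=np.array([.998,-.059]);N=np.array([.4712,.2224])
J=M[:2]-.022*d
print('J',J,'hand->J',(J-s['position'][:2])@d,(J-s['position'][:2])@e,'J->N',(N-J)@d,(N-J)@e)
E
```

```text
[243 202  30  11  91] [0.50107425 0.08587366 0.042     ]
[242 221  31   8  80] [0.43439465 0.08988329 0.042     ]
J [0.46643645 0.06592247] hand->J 0.28386950536519384 -0.0022306485572116627 J->N 0.1564456218583826 -0.004478147856533795
```

The jaw tips are at crop (346,320) and (344,384). They need to go 156 mm forward, and the 4.5 mm lateral offset already equals the shift that closing will cause. Lowering and going in.

```bash
python3 -m crank '[[[0,0,9,0,-0.29],[0,0,8.5,0,-0.29],[10,0,0,0,-0.29],[20,0,0,0,-0.29],[20,0,0,0,-0.29],[20,0,0,0,-0.29],[20,0,0,0,-0.29],[15,0,0,0,-0.29],[10,0,0,0,-0.29],[0,0,0,0,-0.29]]]' 
python3 -m crank '[[[10,0,0,0,-0.29],[10,0,0,0,-0.29],[10,0,0,0,-0.29],[6,0,0,0,-0.29],[5,0,0,0,-0.29],[0,0,0,0,-0.29],[0,0,0,0,-0.29]]]'
python3 - <<'E'
from h import *
t=cam('top');np.save('top3.npy',t,allow_pickle=True);s2=cam('side')
A=cv2.resize(t['pixels'][150:250,150:300,::-1],(750,500),interpolation=cv2.INTER_CUBIC)
cv2.imwrite('pics/t3.png',A)
s=ctrl.get_state();print(s['position'],s['ft_force'],s['grip_width']*87,s['grip_force'])
E
```

```text
time: 5.83
position: [0.4573, -0.0993, 0.0114]
tool_rot: [-2.28, -2.159, -0.001]
ft_force: [0.6, 0.6, -4.1]
grip_width: 0.648
grip_force: 8.9
time: 6.42
position: [0.4598, -0.0617, 0.012]
tool_rot: [2.285, 2.155, -0.0]
ft_force: [-0.4, -0.2, -3.1]
grip_width: 0.648
grip_force: 8.9
[ 0.45973745 -0.06218994  0.01191967] [ 0.66044359 -0.02769314 -3.26638193] 56.49383442525085 8.853836506605148
```

View pics/t3.png

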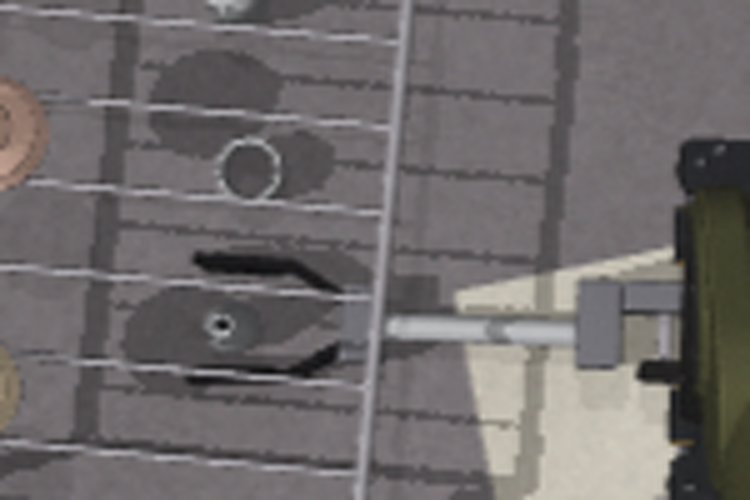

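The jaws straddle the nozzle (tip at (221,325), pads along rows ~263 and ~378), with the cutter clear at (250,170). Squeezing now.

```bash
python3 -m crank '[[[0,0,0,0,-0.24],[0,0,0,0,-0.2],[0,0,0,0,-0.16],[0,0,0,0,-0.12],[0,0,0,0,-0.06],[0,0,0,0,0.0],[0,0,0,0,0.2],[0,0,0,0,0.3],[0,0,0,0,0.3],[0,0,0,0,0.3]]]' 42
python3 - <<'E'
from h import *
t=cam('top')
s=ctrl.get_state();print(s['position'],s['ft_force'],s['grip_width']*87,s['grip_force'])
save(t,'t4.png',(150,150,300,250),4)
E
```

```text
time: 7.35
position: [0.4598, -0.0616, 0.0119]
tool_rot: [2.286, 2.155, -0.0]
ft_force: [-0.1, -0.6, -4.1]
grip_width: 0.558
grip_force: 42.0
[ 0.45975505 -0.06165638  0.01194714] [ 0.44015599 -0.34608438 -2.78293481] 48.95987483702421 41.983800530433655
```

View pics/t4.png

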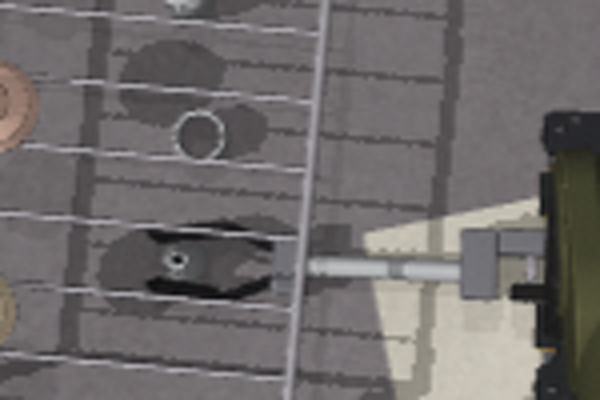

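Gripped at 11 mm of travel and 42 N, with the nozzle between the pads at (176,260). I'll lift 8 mm, draw it out, and check with a picture over the sheet.

```bash
python3 -m crank '[[[0,0,-4,0,0.3],[0,0,-4,0,0.3],[-10,0,0,0,0.3],[-20,0,0,0,0.3],[-20,0,0,0,0.3],[-20,0,0,0,0.3],[-20,0,0,0,0.3],[-20,0,0,0,0.3],[-20,0,0,0,0.3],[-20,0,0,0,0.3]]]' 
python3 -m crank '[[[-20,-3,0,0,0.3],[-20,-5,0,0,0.3],[-20,-5,0,0,0.3],[-15,-5,0,0,0.3],[0,0,0,0,0.3],[0,0,0,0,0.3],[0,0,0,0,0.3]]]'
python3 - <<'E'
from h import *
t=cam('top');v=cam('side')
s=ctrl.get_state();print(s['position'],s['ft_force'],s['grip_width']*87,s['grip_force'])
A=cv2.resize(t['pixels'][130:270,190:350,::-1],(400,350),interpolation=cv2.INTER_CUBIC)
B=cv2.resize(v['pixels'][130:270,200:360,::-1],(400,350),interpolation=cv2.INTER_CUBIC)
cv2.imwrite('pics/t5.png',np.hstack([A,B]))
E
```

```text
time: 8.23
position: [0.4506, -0.2134, 0.0201]
tool_rot: [2.286, 2.154, -0.001]
ft_force: [0.0, 0.0, -4.6]
grip_width: 0.558
grip_force: 42.0
time: 8.82
position: [0.4286, -0.2849, 0.02]
tool_rot: [-2.286, -2.155, -0.001]
ft_force: [0.3, 0.2, -4.4]
grip_width: 0.56
grip_force: 42.0
[ 0.42896655 -0.28428912  0.0200158 ] [-0.25475652  0.05877146 -4.15540267] 48.81960863224012 41.98092520236969
```

View pics/t5.png

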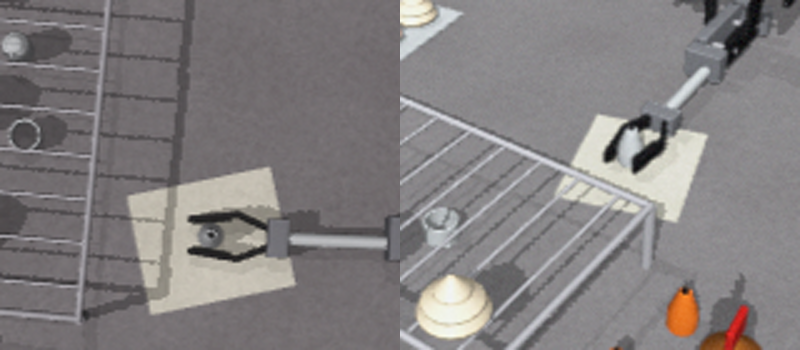

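The nozzle is upright between the pads, over the middle of the sheet (left panel (210,237)), and the cutter and shaker are unmoved. I'll lower it, release slowly to 56 mm and back the jaws off.

```bash
python3 -m crank '[[[0,0,3,0,0.3],[0,0,2,0,0.3],[0,0,1.5,0,0.3],[0,0,0.7,0,0.3],[0,0,0,0,0.3],[0,0,0,0,0.3]]]' 
python3 -m crank '[[[0,0,0,0,-0.12],[0,0,0,0,-0.14],[0,0,0,0,-0.17],[0,0,0,0,-0.2],[0,0,0,0,-0.23],[0,0,0,0,-0.26],[0,0,0,0,-0.29],[0,0,0,0,-0.29],[0,0,0,0,-0.29],[0,0,0,0,-0.29]]]' 20
python3 - <<'E'
from h import *
t=cam('top');v=cam('side')
s=ctrl.get_state();print(s['position'],s['ft_force'],s['grip_width']*87,s['grip_force'])
A=cv2.resize(t['pixels'][130:270,190:350,::-1],(400,350),interpolation=cv2.INTER_CUBIC)
B=cv2.resize(v['pixels'][160:220,250:330,::-1],(400,300),interpolation=cv2.INTER_CUBIC)
A[:300]=A[:300];D=np.zeros((350,800,3),np.uint8);D[:,:400]=A;D[:300,400:]=B
cv2.imwrite('pics/t6.png',D)
E
```

```text
time: 9.42
position: [0.4285, -0.2849, 0.0127]
tool_rot: [-2.286, -2.155, -0.0]
ft_force: [0.7, 0.3, -3.4]
grip_width: 0.559
grip_force: 42.0
time: 10.25
position: [0.4285, -0.2852, 0.0127]
tool_rot: [2.286, 2.155, -0.0]
ft_force: [-1.3, 0.3, -3.1]
grip_width: 0.648
grip_force: 8.9
[ 0.42850438 -0.28516986  0.01275148] [ 0.84311673 -0.7579533  -3.40017699] 56.31354550225092 8.858495950698853
```

View pics/t6.png

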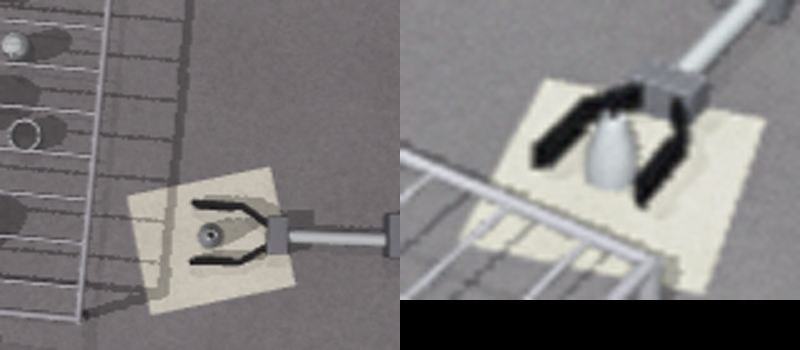

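It stands free on the sheet, with jaws clear on both sides. I'll back straight off, lower, release and rise.

```bash
python3 -m crank '[[[-6,0,0,0,-0.29],[-12,0,0,0,-0.29],[-16,0,0,0,-0.29],[-18,0,0,0,-0.29],[-18,0,0,0,-0.29],[-18,0,0,0,-0.29],[-18,0,0,0,-0.29],[-16,0,0,0,-0.29],[-8,0,0,0,-0.29],[0,0,0,0,-0.29]]]' 
python3 -m crank '[[[0,0,1.3,0,-0.29],[0,0,1.2,0,-0.29],[0,0,0,0,-0.29],[0,0,0,0,-0.33],[0,0,0,0,-0.37],[0,0,0,0,-0.45],[0,0,0,0,-0.7],[0,0,0,0,-1],[0,0,0,0,-1],[0,0,0,0,-1]]]'
python3 -m crank '[[[0,0,0,0,-1],[0,0,0,0,-1],[0,0,-8,0,-1],[0,0,-15,0,-1],[0,0,-25,0,-1],[0,0,-30,0,-1],[0,0,-30,0,-1],[0,0,-30,0,-1],[0,0,0,0,-1],[0,0,0,0,-1]]]'
python3 - <<'E'
from h import *
t=cam('top');v=cam('side')
s=ctrl.get_state();print(s['position'],s['ft_force'],s['grip_width']*87)
A=cv2.resize(t['pixels'][:,:,::-1],(400,300),interpolation=cv2.INTER_AREA)
B=cv2.resize(v['pixels'][90:240,180:380,::-1],(400,300),interpolation=cv2.INTER_CUBIC)
C=cv2.resize(t['pixels'][130:270,190:377,::-1],(400,300),interpolation=cv2.INTER_CUBIC)
cv2.imwrite('pics/t7.png',np.vstack([np.hstack([A,B]),np.hstack([C,C*0])]))
E
```

```text
time: 11.18
position: [0.4193, -0.419, 0.0125]
tool_rot: [2.29, 2.149, -0.002]
ft_force: [-0.2, -0.7, -3.6]
grip_width: 0.645
grip_force: 8.8
time: 12.02
position: [0.4212, -0.4152, 0.0107]
tool_rot: [2.285, 2.154, -0.0]
ft_force: [-0.9, -0.0, -0.3]
grip_width: 0.939
grip_force: 0.0
time: 12.85
position: [0.4222, -0.416, 0.1513]
tool_rot: [2.282, 2.151, -0.0]
ft_force: [-0.3, 0.9, -0.8]
grip_width: 1.003
grip_force: 0.0
[ 0.42048948 -0.41465923  0.14797439] [ 0.36903773 -0.57822284 -0.10465677] 87.41026288930796
```

View pics/t7.png

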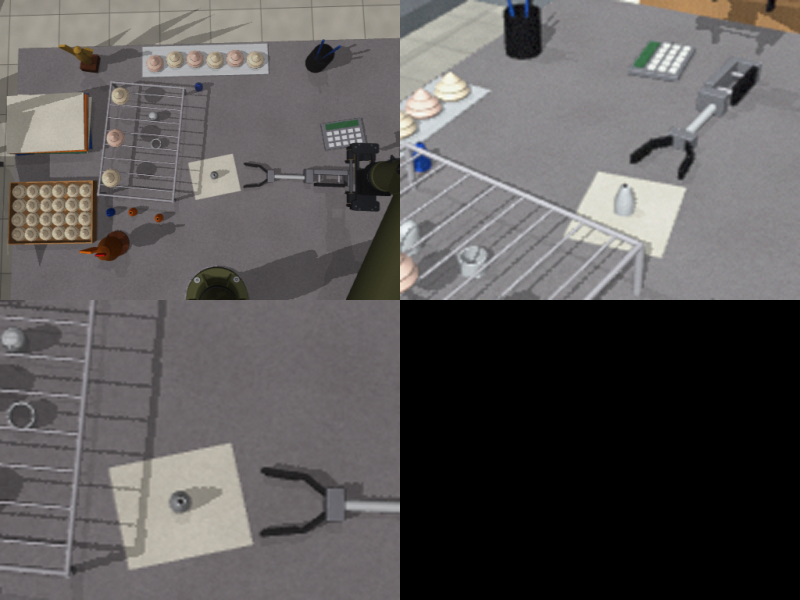

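The nozzle stands on the sheet (crop (180,502)). The reacher lies flat and open, clear of the sheet, and the arm is clear of everything. Handing in.

```bash
python3 -c "
from h import *
print(job.close_job())"
```

```text
the job is handed in; nothing more can be done
None
```

The nozzle stands upright on the baking paper, the reacher lies flat on the table, released and with its jaws open, the cutter and shaker are still in place under the rack, and the job was handed in at about 13 s.

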